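# Find the desk spinner with the gritty bearing

### The arm

A 7-joint arm with a two-finger parallel gripper is mounted at the origin on the work surface. World frame = base frame: x ahead of the robot, y to its left, z up, the work surface at z = 0. Lengths are in m, angles in rad, forces in N, time in s.
With the tool pointing down it reaches from about 0.425 to 0.925 m from the base axis. Payload 6.8 kg.
Tool frame: the origin (TCP) lies on the front face of the gripper's body, between the roots of the fingers; the fingertips stand 73 mm ahead of it and the grasp point (between the pads) lies 54 mm ahead of it; z points along the fingers, y is the direction in which the jaws open and shut (so a half turn about z gives the same grasp; the last joint's range is limited). The gripper opens to 85 mm and grips with 20 to 120 N. Pads are 22 mm wide; open, the fingers measure 114 mm over their backs; the gripper's body (76 mm by 85 mm) begins 54 mm behind the grasp point. The pads swing forward as they close: fully open they stand 13 mm farther back than shut.
Start: joints at [-1.216, 0.477, 0.022, 1.555, -0.011, 1.109, -0.083], TCP at [0.301, 0.604, 0.304] pointing down, gripper open.
Joint ranges: [-2.96, 2.96], [-0.34, 2.1], [-1.41, 1.46], [0.24, 2.44], [-1.37, 4.51], [0.17, 1.92], [-2.96, 2.96]. Speed limits (rad/s): [2.39, 2.39, 3.14, 3.14, 3.14, 3.14, 3.14].

### API

Orientations are given as a rotation vector (axis times angle).
In Python, from bench import * gives the robot as it stands.
- The arm moves only by the tool jog_arm, never from a script. Its argument "plan" is a list of rows, each a list of 2 entries, a list of its own where there are three numbers: the shift along the world's x, y, z in cm, then the turn about the world's z in rad. In form: [[[tx, ty, tz], twist], ...]. A call has 1 to 12 rows; each row shifts and turns the commanded pose from where the row before left it; what a row does not reach is not made up. A row lasts 1/10 s, in which the tool goes at most 50 mm and 8.59 degrees, less where a joint would pass 70% of its speed; a pose out of reach is approached as far as the arm can. A call is refused whole if a number of a shift passes 5 or a number of a turn 0.15, either way. A call with a gripper value outside its range is refused whole. "hand" is the finger opening in cm, from 0 to 8.54, set as the call begins (left out, the last holds). The fingers move at their own pace and stop on an object; "grip_force" is the grip in N (left out, the last holds). Time passes only in rows, so rows that do not move let the fingers close. It gives the time, the measured TCP pose, the force and the opening at its end, in the units of the state.
- get_obs(): the state, without advancing time (a new reading comes with each control period).
- grab_frame(name): name is "side" or "top"; returns the picture (400x640x3 uint8, red, green, blue); there is no depth.
- get_calibration(name): a dict with "intrinsics" (3x3 intrinsics, pixels), "xyz" and "orientation" of the camera in the world. Camera axes: x right, y down, z forward; pixel columns grow to the right and rows downward; lengths in m; the calibration is good to about 2 mm. A picture is of the moment at which its call begins. get_calibration takes no time and is no camera call.
- hand_in(): hands the job in, once; it reports no verdict.
The state is a dict: "clock": time; "joints": joint angles; "qvel": joint speeds; "tau": joint torques, N m; "tcp_pos": TCP position; "orientation": TCP orientation; "contact_force": force on the tool from outside, world axes, zero at the start; "moment": the same for the moment, N m; "grip_width": finger opening in m.
Only numpy, scipy, OpenCV 4.12 (cv2) and the standard library are available. Lean on these libraries where they do the work, as an engineer would, in place of code of your own. Each camera call takes 0.05 s, during which the arm holds its last target. There are 200 camera calls.

### The job

One of the three look-alike two-armed desk spinners has a gritty bearing. Push each rotor round by an eighth of a turn or more and see or feel how it runs; when all three have been tried, carry the one that stops dead instead of coasting to the plastic basket on the peg rail and set it down gently inside, standing upright. Leave the two free-running spinners standing where they are, and do not tip anything or disturb the other things on the unit.

Things in the scene. Friction and masses are not known exactly. Their poses are not given: they have to be found in the camera images.
- spinner_a_mid (a point): desk spinner, one of three that look alike: heavy round steel foot 96 mm across and 14 mm high on the table, an upright spindle, and on top a fixed wooden knob 30 mm across between 52 and 88 mm above the table by which it is carried. Between foot and knob a two-armed wooden rotor (28 to 48 mm above the table, 160 mm tip to tip) turns about the spindle. About 0.6 kg in all. Point: on the upright spindle axis, half-way up (44 mm above its underside), fixed to the foot; z up
- rotor_a (a joint): angle in rad of that spinner's rotor on its foot, endless, positive anticlockwise from above, within 0.15 of 0 at the start; at 0 the arms lie along the foot's x axis. With a good bearing a pushed rotor coasts on for seconds; with a gritty one it stops at once when no longer pushed (it still turns under about 0.35 N at the lobe)
- lobe_a (a point): centre of one of the two round end lobes (40 mm across, 20 mm thick) of that spinner's rotor, 60 mm from the spindle axis and 38 mm above the spinner's underside; the other lobe is opposite; turns with the rotor, x points outwards along the arm
- spinner_b_mid (a point): desk spinner, one of three that look alike: heavy round steel foot 96 mm across and 14 mm high on the table, an upright spindle, and on top a fixed wooden knob 30 mm across between 52 and 88 mm above the table by which it is carried. Between foot and knob a two-armed wooden rotor (28 to 48 mm above the table, 160 mm tip to tip) turns about the spindle. About 0.6 kg in all. Point: on the upright spindle axis, half-way up (44 mm above its underside), fixed to the foot; z up
- rotor_b (a joint): angle in rad of that spinner's rotor on its foot, endless, positive anticlockwise from above, within 0.15 of 0 at the start; at 0 the arms lie along the foot's x axis. With a good bearing a pushed rotor coasts on for seconds; with a gritty one it stops at once when no longer pushed (it still turns under about 0.35 N at the lobe)
- lobe_b (a point): centre of one of the two round end lobes (40 mm across, 20 mm thick) of that spinner's rotor, 60 mm from the spindle axis and 38 mm above the spinner's underside; the other lobe is opposite; turns with the rotor, x points outwards along the arm
- spinner_c_mid (a point): desk spinner, one of three that look alike: heavy round steel foot 96 mm across and 14 mm high on the table, an upright spindle, and on top a fixed wooden knob 30 mm across between 52 and 88 mm above the table by which it is carried. Between foot and knob a two-armed wooden rotor (28 to 48 mm above the table, 160 mm tip to tip) turns about the spindle. About 0.6 kg in all. Point: on the upright spindle axis, half-way up (44 mm above its underside), fixed to the foot; z up
- rotor_c (a joint): angle in rad of that spinner's rotor on its foot, endless, positive anticlockwise from above, within 0.15 of 0 at the start; at 0 the arms lie along the foot's x axis. With a good bearing a pushed rotor coasts on for seconds; with a gritty one it stops at once when no longer pushed (it still turns under about 0.35 N at the lobe)
- lobe_c (a point): centre of one of the two round end lobes (40 mm across, 20 mm thick) of that spinner's rotor, 60 mm from the spindle axis and 38 mm above the spinner's underside; the other lobe is opposite; turns with the rotor, x points outwards along the arm
- basket_floor (a point): middle of the inner floor (14 mm above the table) of the open grey plastic basket on the pegboard rail: inside 210 x 210 mm, walls 4 mm thick with a narrow rim to 117 mm from the centre, rim top 72 mm above the table. Fixed. x, y along its sides; the pegboard, 174 mm high, stands 128 mm from the basket centre on the -y side and runs along x from -190 to +250 mm; a wooden hook sticks out 70 mm from it at x = 205 mm, 145 mm high
- duck: yellow rubber duck, 95 mm long, 80 mm tall; bystander, origin at the centre of its underside
- remote: glossy black remote control lying flat, 170 x 45 x 18 mm; bystander, origin at the centre of its underside
- money_box: round blue ceramic money box, 104 mm across, 106 mm tall; bystander, origin at the centre of its underside
- tumbler: stainless steel tumbler, 72 mm across, 130 mm tall; bystander, origin at the centre of its underside
- coasters: stack of round cork coasters, 92 mm across, 20 mm tall; bystander, origin at the centre of its underside
Things that resemble listed ones, but are neither listed nor needed, are in the scene too. Leave any green or yellow look-alike of the part that bears spinner_a_mid alone.

How it is judged:
By the outcome, as a careful person would: the job done as asked, in the order asked, and still so for the second after the job is handed in, with the robot touching nothing.
It also fails if it takes over 61 s, if anything falls off the work surface, if the arm or the gripper's body presses on something with over 40 N, if the wrist force passes 120 N, or if a joint passes its speed limit or range.

## Working session

There is one attempt and no reset: what is moved stays moved. The work goes in short steps, Python scripts to look and compute and a tool call to move; the robot and the scene stay as the last step left them, time stands still between calls to the robot, and variables do not carry over. Pictures are saved under pics/ and viewed, about 8 in all and at most 12, crops included, and the job is handed in when it is done.

Besides the shell and the picture viewer there is one more tool, called after "Call:" as name(argument=value, ...), one argument or row to a line, values as JSON. jog_arm: Moves the arm, as the interface text tells. Its arguments: {"type":"object","properties":{"plan":{"type":"array","items":{"type":"array"}},"hand":{"type":"number"},"grip_force":{"type":"number"}},"required":["plan"]}

```bash
mkdir -p pics; ls
python3 - <<'E'
from bench import *
import cv2
for n in("side","top"):
    im=grab_frame(n); cv2.imwrite(f"pics/{n}0.png",im[:,:,::-1]); c=get_calibration(n); print(n,c)
print(get_obs())
E
```

```text
pics
side {'intrinsics': array([[408.72370147,   0.        , 315.23787257],
       [  0.        , 408.72370147, 200.75508432],
       [  0.        ,   0.        ,   1.        ]]), 'xyz': array([-0.00548875, -0.63542476,  0.99859746]), 'orientation': array([-2.25622154,  0.77365397, -0.30745587])}
top {'intrinsics': array([[488.66919045,   0.        , 315.83337307],
       [  0.        , 488.66919045, 208.96254345],
       [  0.        ,   0.        ,   1.        ]]), 'xyz': array([0.33273126, 0.09107133, 1.80989784]), 'orientation': array([-2.16312609,  2.16236346, -0.14186737])}
{'clock': 0.1, 'joints': array([-1.21609852,  0.47773158,  0.022325  ,  1.55635369, -0.01147922,
        1.10929191, -0.08312029]), 'qvel': array([-0.00131976, -0.0025559 ,  0.00086593, -0.00096623,  0.000361  ,
        0.00054342, -0.00016833]), 'tau': array([ 5.17179622e-03, -5.97762144e+01,  1.61380872e+00, -2.81955332e+01,
        1.28315089e-02,  5.03688992e-03, -9.80590926e-06]), 'tcp_pos': array([0.30116815, 0.60362559, 0.30301255]), 'orientation': array([-7.20395385e-01, -3.05762203e+00,  2.57179675e-03]), 'contact_force': array([ 0.31035056,  0.0199338 , -0.44850051]), 'moment': array([ 0.02429947, -0.0590851 ,  0.01935166]), 'grip_width': 0.08536372671062745}
```

View pics/top0.png

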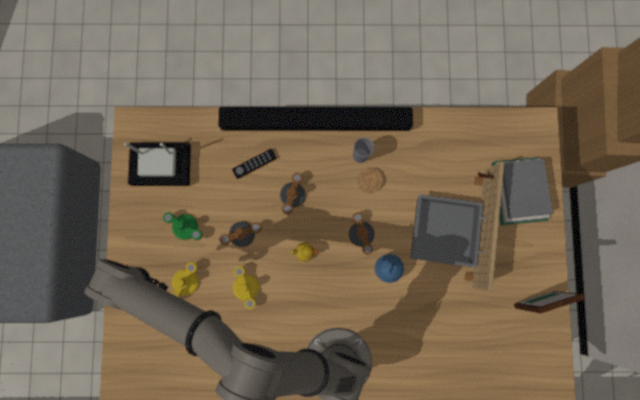

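View pics/side0.png

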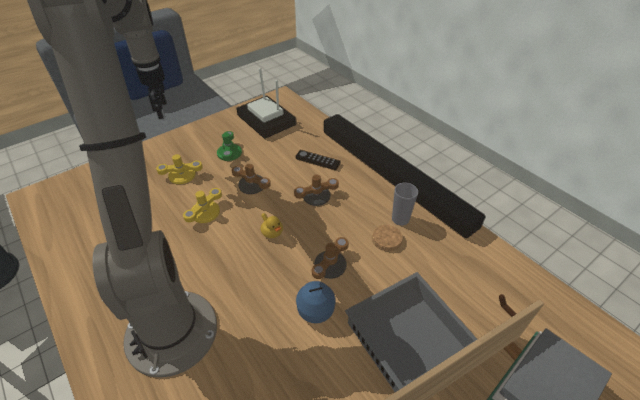

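Candidates in the top view are brown spinners at (241,234), (292,194) and (362,234). The green (184,226) and yellow (185,282), (245,288) ones are look-alikes to leave alone. I'll check this in one close crop.

```bash
cat > h.py <<'E'
from bench import *
import numpy as np, cv2
from scipy.spatial.transform import Rotation as R
C={n:get_calibration(n) for n in("side","top")}
def ray(n,p):
    c=C[n];d=R.from_rotvec(c["orientation"]).apply(np.linalg.solve(c["intrinsics"],[p[0],p[1],1.]))
    return c["xyz"],d/np.linalg.norm(d)
def plane(n,p,z):
    o,d=ray(n,p); return o+d*(z-o[2])/d[2]
def two(p,q):
    o,d=ray("top",p);a,b=ray("side",q)
    s=np.linalg.lstsq(np.c_[d,-b],a-o,rcond=None)[0]
    x,y=o+s[0]*d,a+s[1]*b; return (x+y)/2,np.linalg.norm(x-y)
def proj(n,X):
    c=C[n];v=R.from_rotvec(c["orientation"]).inv().apply(np.asarray(X)-c["xyz"]);v=c["intrinsics"]@v;return v[:2]/v[2]
E
python3 - <<'E'
from h import *
t=cv2.imread("pics/top0.png"); s=cv2.imread("pics/side0.png")
a=cv2.resize(t[150:290,215:415],None,fx=4,fy=4,interpolation=2)[:, :800]
cv2.imwrite("pics/tc.png",a)
b=cv2.resize(s[150:290,220:420],None,fx=4,fy=4,interpolation=2); cv2.imwrite("pics/sc.png",b)
E
```

```text
(no output)
```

View pics/tc.png

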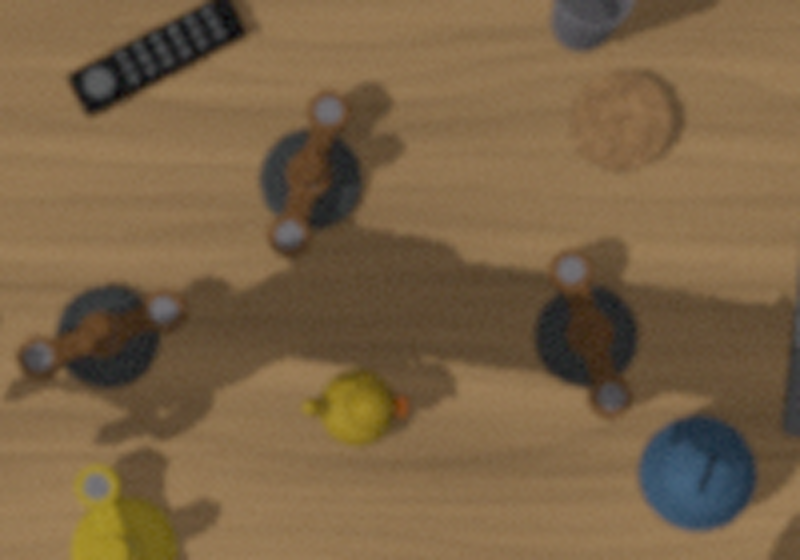

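View pics/sc.png

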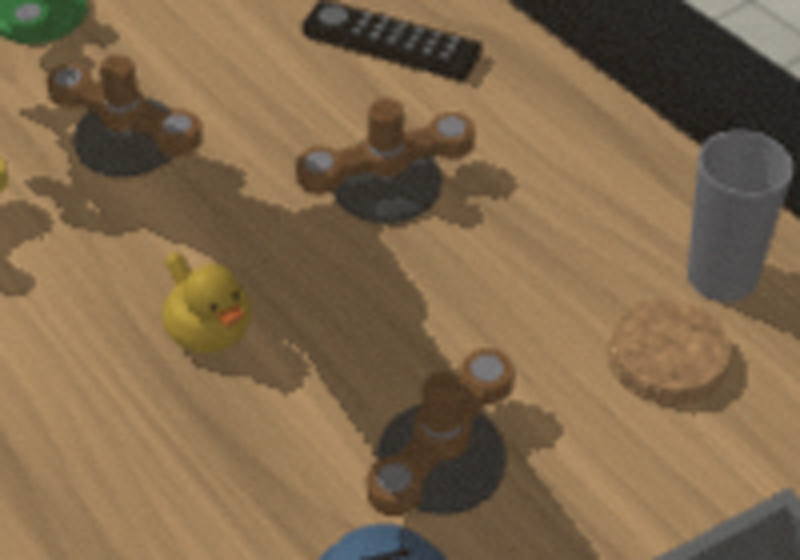

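The crops confirm three brown spinners, with lobe caps clear in both views (crop pixels read off and used below).

```bash
python3 - <<'E'
from h import *
np.set_printoptions(precision=4,suppress=True)
f=lambda p,o:(np.array(p)+.5)/4-.5+o
to,so=np.array([215,150]),np.array([220,150])
S={'L':([(38,355),(163,308)],[(68,79),(179,125)],(107,335),(118,64)),
'M':([(328,110),(288,233)],[(451,128),(319,162)],(311,180),(387,107)),
'R':([(571,269),(611,396)],[(487,369),(395,478)],(586,335),(447,383))}
for k,(tl,sl,ft,kn) in S.items():
    P=[two(f(a,to),f(b,so)) for a,b in zip(tl,sl)]
    print(k,[(*p[0].round(4),round(p[1],4)) for p in P],"mid",(P[0][0]+P[1][0])[:2]/2)
    Q=[plane("top",f(a,to),.048) for a in tl]; print("  plane48",Q[0],Q[1],(Q[0]+Q[1])[:2]/2,np.linalg.norm(Q[0]-Q[1]))
    print("  foot14",plane("top",f(ft,to),.014)[:2],"knobside88",plane("side",f(kn,so),.088)[:2])
t0=cv2.imread("pics/top0.png")
# basket corners top rim, rough
for p in [(418,197),(486,205),(480,269),(411,260)]: print("rim",plane("top",p,.072)[:2])
for n,p in dict(duck=(304,252),money=(389,268),tumb=(363,150),coast=(370,180),grn=(184,226),yel=(245,288),rem=(255,164)).items(): print(n,plane("top",p,.05)[:2])
E
python3 - <<'E'
import sys; sys.path.insert(0,'.')
import cv2
t=cv2.imread("pics/top0.png")
s=cv2.imread("pics/side0.png")
a=cv2.resize(t[150:300,395:515],None,fx=3.7,fy=3.7,interpolation=2)
b=cv2.resize(s[260:400,330:500],(340*1,280),interpolation=2)
import numpy as np
o=np.zeros((600,800,3),'u1');o[:a.shape[0],:a.shape[1]]=a;o[:280,450:790]=b
cv2.imwrite("pics/bk.png",o)
E
```

```text
L [(np.float64(0.4401), np.float64(0.4061), np.float64(0.0467), np.float64(0.0035)), (np.float64(0.4835), np.float64(0.2937), np.float64(0.0478), np.float64(0.0015))] mid [0.4618 0.3499]
  plane48 [0.4416 0.4051 0.048 ] [0.4841 0.2934 0.048 ] [0.4629 0.3493] 0.1195502898151074
  foot14 [0.4621 0.3483] knobside88 [0.4628 0.3522]
M [(np.float64(0.6648), np.float64(0.1459), np.float64(0.0484), np.float64(0.0025)), (np.float64(0.5513), np.float64(0.1817), np.float64(0.0485), np.float64(0.0027))] mid [0.608  0.1638]
  plane48 [0.6659 0.1452 0.048 ] [0.5525 0.181  0.048 ] [0.6092 0.1631] 0.11897591792910867
  foot14 [0.6063 0.1618] knobside88 [0.6102 0.1666]
R [(np.float64(0.5184), np.float64(-0.0748), np.float64(0.0495), np.float64(0.0029)), (np.float64(0.404), np.float64(-0.1098), np.float64(0.0503), np.float64(0.002))] mid [ 0.4612 -0.0923]
  plane48 [ 0.5198 -0.0758  0.048 ] [ 0.4049 -0.1106  0.048 ] [ 0.4624 -0.0932] 0.12006936924397123
  foot14 [ 0.4623 -0.0922] knobside88 [ 0.4655 -0.0892]
rim [ 0.5894 -0.2927]
rim [ 0.5606 -0.5372]
rim [ 0.332  -0.5061]
rim [ 0.3637 -0.2621]
duck [0.3927 0.1175]
money [ 0.3356 -0.187 ]
tumb [ 0.7675 -0.0989]
coast [ 0.6553 -0.1232]
grn [0.4861 0.5502]
yel [0.2652 0.3267]
rem [0.7142 0.2979]
```

View pics/bk.png

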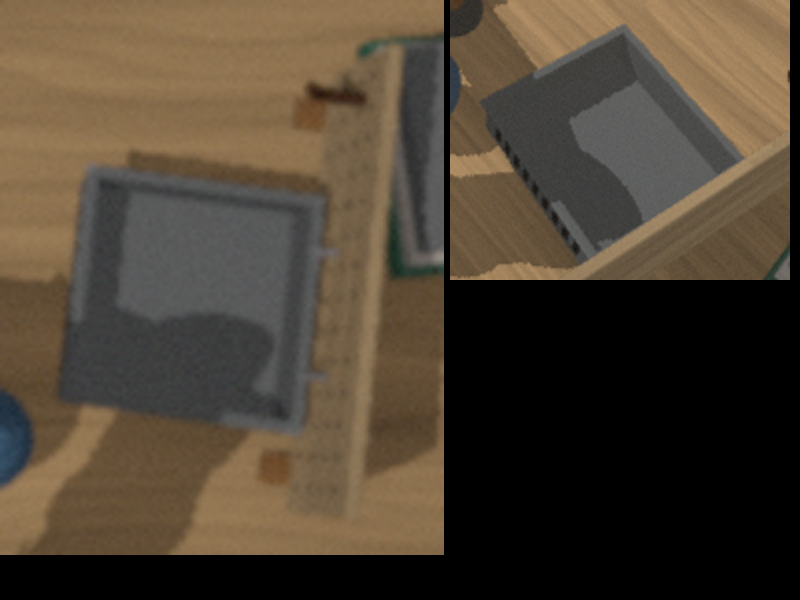

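Lobe heights triangulate to 47–50 mm, which matches the cap tops. The hubs are L≈(.4625,.349), M≈(.6075,.163) and R≈(.462,−.0925), and the basket centre is ≈(.461,−.400). I'll go to L first with the fingers shut, beside its left lobe.

Call:
jog_arm(
  plan=[
    [[3.2,-3.3,-1.5],0],
    [[3.2,-3.3,-1.5],0],
    [[3.2,-3.3,-1.5],0],
    [[3.2,-3.3,-1.5],0],
    [[3.2,-3.3,-1.5],0],
    [[3.2,-3.3,-1.5],0],
    [[0,0,-3],0],
    [[0,0,-3],0],
    [[0,0,0],0],
  ],
  hand=0,
  grip_force=30,
)

```text
clock: 1.0
tcp_pos: [0.4913, 0.4038, 0.1495]
orientation: [-0.72, -3.053, 0.011]
contact_force: [0.0, 0.4, -0.0]
grip_width: 0.0002
```

Call:
jog_arm(
  plan=[
    [[0,0,-2.2],0],
    [[0,0,-2.2],0],
    [[0,0,0],0],
    [[-1.4,0.6,0],0],
    [[-1.5,0.2,0],0],
    [[-1.5,-0.2,0],0],
    [[-1.4,-0.5,0],0],
    [[-1.3,-0.9,0],0],
    [[-1.0,-1.2,0],0],
    [[0.8,0.8,1],0],
    [[0,0,4.5],0],
  ],
)

```text
clock: 2.1
tcp_pos: [0.4172, 0.3937, 0.1631]
orientation: [-0.716, -3.055, 0.008]
contact_force: [0.1, 0.6, 0.3]
grip_width: 0.0001
```

```bash
cat > rot.py <<'E'
from h import *
import sys
hub=np.array(eval(sys.argv[1])); tag=sys.argv[2]; n=int(sys.argv[3]) if len(sys.argv)>3 else 6
F=[]
for i in range(n):
    row=[]
    for cam in("side","top"):
        im=grab_frame(cam)[:,:,::-1]
        u,v=np.clip(proj(cam,[*hub,.04]).astype(int),[45,40],[595,360])
        row.append(cv2.resize(im[v-33:v+33,u-33:u+33],(132,132),interpolation=2))
    F.append(np.vstack(row))
cv2.imwrite(f"pics/{tag}.png",np.hstack(F)); o=get_obs();print(o["clock"],o["tcp_pos"],o["contact_force"])
E
python3 rot.py "[.4625,.349]" L1
```

```text
2.7 [0.4200773  0.39376896 0.1642752 ] [-0.55711479  0.49654299  0.11784779]
```

View pics/L1.png

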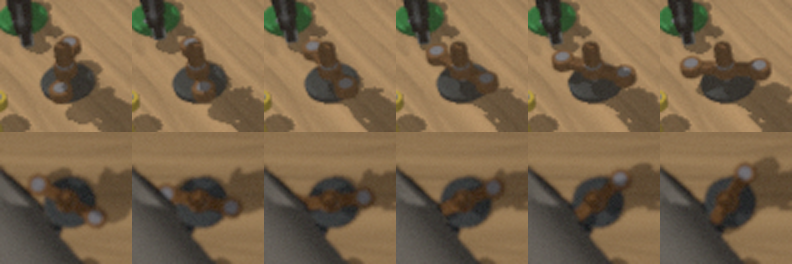

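Spinner L coasts: its rotor turns about 25° per 0.1 s after release. Next is M.

Call:
jog_arm(
  plan=[
    [[1,-1,4],0],
    [[3.1,-3.3,0],0],
    [[3.1,-3.3,0],0],
    [[3.1,-3.3,0],0],
    [[3.1,-3.3,0],0],
    [[3.0,-3.2,0],0],
    [[0,0,-3.2],0],
    [[0,0,-2.2],0],
    [[0,0,0],0],
  ],
)

```text
clock: 3.6
tcp_pos: [0.5824, 0.2188, 0.1474]
orientation: [-0.72, -3.052, 0.007]
contact_force: [-1.6, 0.0, 0.6]
grip_width: -0.0003
```

Call:
jog_arm(
  plan=[
    [[0,0,-2.1],0],
    [[0,0,-2.1],0],
    [[0,0,0],0],
    [[-1.3,-0.8,0],0],
    [[-1.1,-1.1,0],0],
    [[-0.8,-1.3,0],0],
    [[-0.4,-1.4,0],0],
    [[-0.1,-1.5,0],0],
    [[0.3,-1.5,0],0],
    [[-0.3,1.2,1],0],
    [[0,0,4.5],0],
  ],
)

```text
clock: 4.7
tcp_pos: [0.5451, 0.1556, 0.1609]
orientation: [-0.719, -3.051, 0.006]
contact_force: [0.5, 0.9, 0.8]
grip_width: -0.0004
```

```bash
python3 rot.py "[.6075,.163]" M1
```

```text
5.3 [0.54709187 0.15587571 0.16326886] [ 0.200154   -0.05846428  0.9401525 ]
```

View pics/M1.png

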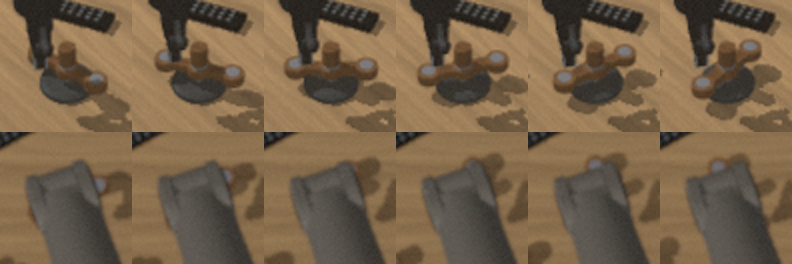

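M coasts as well. R still has to be tried.

Call:
jog_arm(
  plan=[
    [[0,0,4],0],
    [[-1.5,-4.7,0],0],
    [[-1.5,-4.7,0],0],
    [[-1.5,-4.7,0],0],
    [[-1.5,-4.7,0],0],
    [[0,-0.3,-3.2],0],
    [[0,0,-2.2],0],
    [[0,0,0],0],
  ],
)

```text
clock: 6.1
tcp_pos: [0.4855, -0.0354, 0.1476]
orientation: [-0.721, -3.053, 0.003]
contact_force: [-0.7, 0.3, -0.5]
grip_width: -0.0001
```

Call:
jog_arm(
  plan=[
    [[0,0,-2.1],0],
    [[0,0,-2.1],0],
    [[1.3,-0.8,0],0],
    [[1.1,-1.0,0],0],
    [[0.8,-1.3,0],0],
    [[0.5,-1.4,0],0],
    [[0.1,-1.5,0],0],
    [[-0.3,-1.5,0],0],
    [[-0.6,-1.4,0],0],
    [[0.5,1.2,1],0],
    [[0,0,4.5],0],
  ],
)

```text
clock: 7.2
tcp_pos: [0.5184, -0.111, 0.16]
orientation: [-0.718, -3.049, 0.001]
contact_force: [0.6, -0.1, 1.2]
grip_width: -0.0005
```

```bash
python3 rot.py "[.462,-.0925]" R1
```

```text
7.8 [ 0.52101787 -0.11197496  0.16230477] [ 0.29294423  0.50828895 -0.42567403]
```

View pics/R1.png

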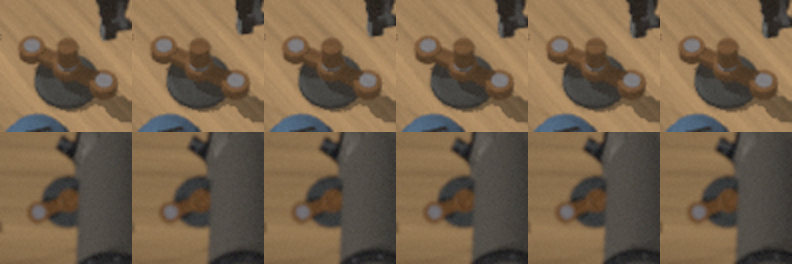

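R is dead still, so R is the gritty one. Next I'll measure its present rotor angle and hub, and the basket frame.

Run:
```python
from h import *
np.set_printoptions(precision=4,suppress=True)
uv=np.clip(proj("side",[.462,-.0925,.04]).astype(int),[45,40],[595,360])-33
a=[plane("side",np.array(p)/2+uv,.048)[:2] for p in((31.5,46),(103.5,81))]
print("lobes",a,"mid",(a[0]+a[1])/2,"ang",np.degrees(np.arctan2(*(a[0]-a[1])[::-1])),np.linalg.norm(a[0]-a[1]))
print("knob top",plane("side",np.array((67,43))/2+uv,.088))
print("turned: finger-measured")
tc=[np.array(p)/3.7+[395,150] for p in((88,165),(327,195),(302,433),(58,402))]
P=[plane("top",p,.072)[:2] for p in tc];print(P,"ctr",np.mean(P,0))
print("edges",[np.linalg.norm(P[i]-P[i-1]) for i in range(4)])
for t,s in((tc[0],(417.5,272.5)),(tc[3],(346.5,311)),(tc[1],(476,340))): print(two(t,s))
```

```text
lobes [array([ 0.4393, -0.0362]), array([ 0.4815, -0.1486])] mid [ 0.4604 -0.0924] ang 110.59778230939361 0.12002403724912038
knob top [ 0.4633 -0.088   0.088 ]
turned: finger-measured
[array([ 0.5982, -0.2958]), array([ 0.5689, -0.528 ]), array([ 0.339 , -0.4944]), array([ 0.3685, -0.261 ])] ctr [ 0.4686 -0.3948]
edges [np.float64(0.23226969933115746), np.float64(0.23408063821194636), np.float64(0.23240624660189615), np.float64(0.23517843293793933)]
(array([ 0.598 , -0.2956,  0.0728]), np.float64(7.09759323948784e-05))
(array([ 0.3704, -0.2628,  0.0695]), np.float64(0.004454444139759729))
(array([ 0.5621, -0.5179,  0.0851]), np.float64(0.014055574053714055))
```

The rotor turned about 86°, and R's hub is still at (.461,−.092). I'll open up and go above the knob.

Call:
jog_arm(
  plan=[
    [[0,0,3.5],0],
    [[-3,1,0],0],
    [[-3,1,0],0],
    [[0,0,0],0],
    [[0,0,0],0],
    [[0,0,0],0],
  ],
  hand=8.5,
)

```text
clock: 8.4
tcp_pos: [0.4623, -0.0922, 0.198]
orientation: [0.72, 3.057, 0.0]
contact_force: [0.4, -1.2, 0.2]
grip_width: 0.0843
```

Call:
jog_arm(
  plan=[
    [[0,0,-2.5],0],
    [[0,0,-2.5],0],
    [[0,0,-1.5],0],
    [[0,0,-0.4],0],
    [[0,0,0],0],
    [[0,0,0],0],
  ],
)

```text
clock: 9.0
tcp_pos: [0.4622, -0.0922, 0.1294]
orientation: [0.721, 3.057, 0.0]
contact_force: [0.2, 1.0, 0.1]
grip_width: 0.0846
```

Call:
jog_arm(
  plan=[
    [[0,0,0],0],
    [[0,0,0],0],
    [[0,0,0],0],
    [[0,0,0],0],
    [[0,0,0],0],
    [[0,0,0],0],
    [[0,0,0],0],
    [[0,0,0],0],
  ],
  hand=2.0,
  grip_force=50,
)

```text
clock: 9.8
tcp_pos: [0.4617, -0.0918, 0.1293]
orientation: [0.72, 3.057, 0.001]
contact_force: [-0.2, 2.0, 5.5]
grip_width: 0.0287
```

Call:
jog_arm(
  plan=[
    [[0,0,1],0],
    [[0,0,2],0],
    [[0,0,2.5],0],
    [[0,0,2.5],0],
    [[0,0,2.5],0],
    [[0,0,2],0],
    [[0,0,1],0],
    [[0,0,0],0],
    [[0,0,0],0],
  ],
)

```text
clock: 10.7
tcp_pos: [0.4605, -0.0919, 0.263]
orientation: [-0.72, -3.056, 0.001]
contact_force: [0.4, -0.0, -5.8]
grip_width: 0.0285
```

```bash
python3 rot.py "[.462,-.13]" R2 1
python3 - <<'E'
from h import *
o=get_obs(); print(o["contact_force"],o["moment"],o["grip_width"])
cv2.imwrite("pics/side2.png",cv2.resize(grab_frame("side")[80:400,200:600,::-1],None,fx=1.5,fy=1.5))
E
```

```text
10.8 [ 0.46046576 -0.09190966  0.26259334] [-0.03310392  0.37216825 -5.89361223]
[-0.03310392  0.37216825 -5.89361223] [-0.03135137  0.03364076  0.02876069] 0.02869059719811963
```

View pics/side2.png

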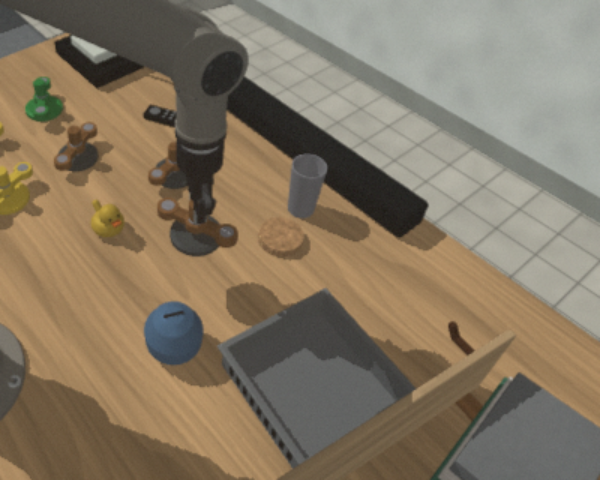

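The spinner is held level, with 5.9 N of weight on the wrist. Carrying it to above the basket.

Call:
jog_arm(
  plan=[
    [[0.1,-1.5,0],0],
    [[0.1,-3,0],0],
    [[0.1,-4,0],0],
    [[0.1,-4,0],0],
    [[0.1,-4,0],0],
    [[0.1,-4,0],0],
    [[0.1,-4,0],0],
    [[0.1,-3,0],0],
    [[0,-2,0],0],
    [[0,-0.8,0],0],
    [[0,0,0],0],
    [[0,0,0],0],
  ],
)

```text
clock: 12.05
tcp_pos: [0.4696, -0.3934, 0.2631]
orientation: [-0.718, -3.057, -0.003]
contact_force: [-1.1, -0.1, -5.6]
grip_width: 0.0286
```

Run:
```python
from h import *
np.set_printoptions(precision=4,suppress=True)
o=get_obs(); print(o["tcp_pos"],o["contact_force"])
a=cv2.resize(grab_frame("side")[190:400,280:540,::-1],None,fx=1.5,fy=1.5); b=cv2.resize(grab_frame("top")[150:300,360:515,::-1],None,fx=2.4,fy=2.4)
c=np.zeros((400,800,3),'u1');c[:a.shape[0],:a.shape[1]]=a;c[:b.shape[0],400:400+b.shape[1]]=b
cv2.imwrite("pics/above.png",c)
```

```text
[ 0.4696 -0.3934  0.2631] [-1.0964 -0.1311 -5.6037]
```

View pics/above.png

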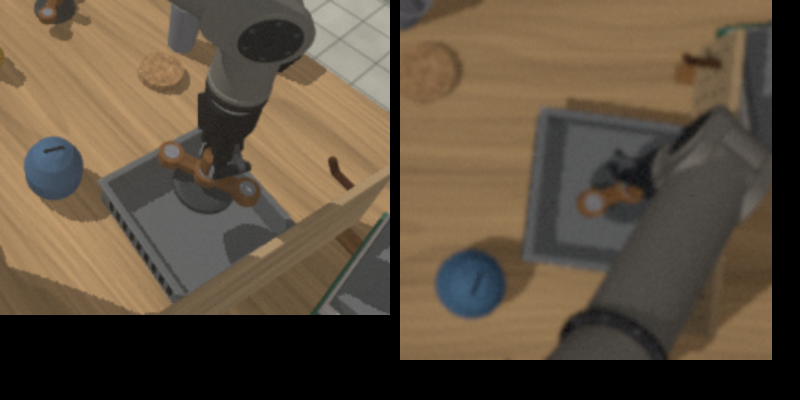

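The spinner hangs above the basket centre, clear of the rim and pegboard. Lowering it.

Call:
jog_arm(
  plan=[
    [[0,0,-1.5],0],
    [[0,-0.1,-2],0],
    [[0,0,-2],0],
    [[0,0,-2],0],
    [[0,0,-1.5],0],
    [[0,0,-1],0],
    [[0,0,-0.6],0],
    [[0,0,-0.4],0],
    [[0,0,0],0],
    [[0,0,0],0],
  ],
)

```text
clock: 13.15
tcp_pos: [0.4697, -0.3963, 0.1545]
orientation: [0.72, 3.057, -0.001]
contact_force: [-0.8, 0.6, -5.7]
grip_width: 0.0286
```

Call:
jog_arm(
  plan=[
    [[0,0,-0.3],0],
    [[0,0,-0.3],0],
    [[0,0,-0.2],0],
    [[0,0,-0.1],0],
    [[0,0,0],0],
    [[0,0,0],0],
  ],
)

```text
clock: 13.75
tcp_pos: [0.4694, -0.396, 0.1449]
orientation: [0.721, 3.058, -0.0]
contact_force: [0.4, 0.2, -6.2]
grip_width: 0.0287
```

Call:
jog_arm(
  plan=[
    [[0,0,-0.1],0],
    [[0,0,-0.1],0],
    [[0,0,0],0],
    [[0,0,0],0],
  ],
)

```text
clock: 14.15
tcp_pos: [0.4695, -0.396, 0.1435]
orientation: [0.72, 3.057, 0.0]
contact_force: [-1.7, 2.5, 3.1]
grip_width: 0.0285
```

The wrist force has gone from −6 N to +3 N at the expected height, so it stands on the floor. Releasing and rising.

Call:
jog_arm(
  plan=[
    [[0,0,0],0],
    [[0,0,0],0],
    [[0,0,0],0],
    [[0,0,0],0],
    [[0,0,0],0],
    [[0,0,0],0],
  ],
  hand=8,
)

```text
clock: 14.75
tcp_pos: [0.4694, -0.396, 0.1429]
orientation: [0.72, 3.058, -0.0]
contact_force: [0.2, -0.4, -0.1]
grip_width: 0.0801
```

Call:
jog_arm(
  plan=[
    [[0,0,1],0],
    [[0,0,3],0],
    [[0,0,4],0],
    [[0,0,4],0],
    [[0,0,4],0],
    [[-0.8,4,2],0],
    [[-0.8,4.5,0],0],
    [[-0.8,4.5,0],0],
    [[-0.8,4.5,0],0],
    [[-0.8,4.5,0],0],
    [[0,0,0],0],
  ],
)

```text
clock: 15.85
tcp_pos: [0.4286, -0.1705, 0.3235]
orientation: [-0.709, -3.06, -0.004]
contact_force: [0.5, -0.2, 0.3]
grip_width: 0.0801
```

Run:
```python
from h import *
np.set_printoptions(precision=4,suppress=True)
o=get_obs(); print(o["clock"],o["tcp_pos"],o["contact_force"],o["grip_width"])
a=grab_frame("side")[60:400,130:530,::-1]; b=grab_frame("top")[130:310,130:530,::-1]
cv2.imwrite("pics/end.png",cv2.resize(np.vstack([a,b]),None,fx=1.15,fy=1.15,interpolation=2)[:600])
```

```text
15.85 [ 0.4286 -0.1705  0.3235] [ 0.4737 -0.2232  0.2663] 0.0801334214424892
```

View pics/end.png

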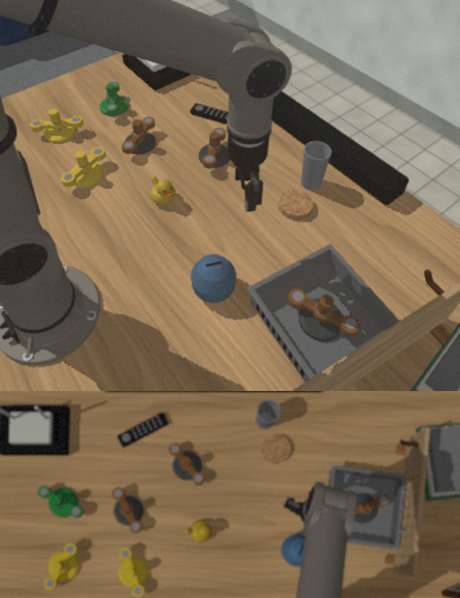

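The picture shows the spinner standing upright inside the basket and everything else where it was. The gripper is clear.

```bash
python3 -c "
from bench import *
hand_in()"
```

```text
the job is handed in; nothing more can be done
```

The gritty spinner is standing upright in the basket, set down near the centre, and the job was handed in at about 16 s on the clock.

- **Finding it:** I pushed all three brown rotors with the fingers shut. The two at about (0.46, 0.35) and (0.61, 0.16) coasted on. The one at about (0.46, −0.09) turned about 86° and stopped dead.
- **Placing it:** I carried that spinner by its knob. The wrist force went from −6 N to +3 N at the height expected for the basket floor, then to about zero once the gripper opened.
- **Last checks:** The final picture shows the spinner upright in the basket, with the two free spinners and the other things looking undisturbed and the gripper clear. I judged this by eye and did not remeasure their positions.
- **One disagreement:** Triangulating one basket rim corner next to the pegboard missed by 14 mm. I put this down to the pegboard hiding it in the side view, ignored it, and took the basket centre from the top view, where the rim sides measured 232–235 mm.

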